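# Sweep used caps through the tray gate into the discard slot

## Task

Clear the three used blue screw caps off the counting tray: with the fingertips, push them along the deck and through the gap between the orange gate ends, one after another and never two together, so that each drops into the discard slot behind. Slide them only, do not lift them, and leave the amber vial, the small jar and everything else on the bench where they stand.

Things in the scene. Friction and masses are not known exactly. Their poses are not given: they have to be found in the camera images.
- tray: fixed white counting tray, 268 mm (its x) by 320 mm (its y). Origin on the bench below the deck; x points across the deck to the gate and slot. Flat deck 60 mm above the bench, from x -122 to +70 mm, y -152 to +152 mm, inside a steel fence 14 mm high, 6 to 8 mm thick. The fence across x 70 to 76 mm has the gate in its middle; the slot lies behind it
- gate (a point): middle of the gate, a 40 mm wide opening with orange ends in the tray fence, centred on tray y = 0; the point is at deck height (60 mm), tray x = 73 mm; axes as the tray's. The deck ends at tray x = 70 mm: a cap tips into the slot when its centre passes that edge
- slot (a point): middle of the mouth of the discard slot, at deck height (60 mm), tray x = 100 mm; axes as the tray's. The slot is an open pocket from tray x 70 to 130 mm, y -60 to +60 mm; its black floor is 54 mm below the deck, its far wall 6 mm higher than the deck
- cap1_center (a point): a blue plastic screw cap, a round disc 28 mm in diameter and 12 mm high, about 12 g, lying flat and loose on the tray's deck; the point is its centre, 6 mm above the deck
- cap2_center (a point): a blue plastic screw cap, a round disc 28 mm in diameter and 12 mm high, about 12 g, lying flat and loose on the tray's deck; the point is its centre, 6 mm above the deck
- cap3_center (a point): a blue plastic screw cap, a round disc 28 mm in diameter and 12 mm high, about 12 g, lying flat and loose on the tray's deck; the point is its centre, 6 mm above the deck
- vial: amber glass vial with a black cap, 22 mm in diameter, 50 mm tall, standing on the deck in one of the two corners beside the gate; origin at the centre of its underside; leave alone
- jar: small clear glass jar with a white lid, 29 mm in diameter, 36 mm tall, standing on the deck in the other corner beside the gate; origin at the centre of its underside; leave alone
- dish1: culture dish on the bench, 90 mm in diameter, 18 mm high, beige inside; origin at the centre of its underside; leave alone
- dish2: second culture dish, the same; leave alone
- slidebox: white and blue box of slides on the bench, 85 x 62 x 45 mm; origin at the centre of its underside; leave alone
- marker: white and red marker pen lying on the bench, 130 mm long along its x, 14 mm thick; origin at the centre of its underside; leave alone

How it is judged:
By the outcome, as a careful person would: the job done as asked, in the order asked, and still so for the second after the job is handed in, with the robot touching nothing.
It also fails if it takes over 72 s, if anything falls off the work surface, if the arm or the gripper's body presses on something with over 40 N, if the wrist force passes 120 N, or if a joint passes its speed limit or range.

## Robot

A 6-joint arm with a two-finger parallel gripper is mounted at the origin on the work surface. World frame = base frame: x ahead of the robot, y to its left, z up, the work surface at z = 0. Lengths are in m, angles in degrees, forces in N, time in s.
With the tool pointing down it reaches from about 0.4 to 0.825 m from the base axis. Payload 7 kg.
Tool frame: the origin (TCP) lies between the finger pads; the fingertips stand 11 mm ahead of it and the grasp point (between the pads) lies 8 mm behind it; z points along the fingers, y is the direction in which the jaws open and shut (so a half turn about z gives the same grasp; the last joint's range is limited). The gripper opens to 88 mm and grips with 3 to 60 N. Pads are 19 mm wide; open, the fingers measure 130 mm over their backs; the gripper's body (78 mm by 193 mm) begins 47 mm behind the grasp point.
Start: joints at [-49.154, 20.546, 0.682, 0, -70.136, -16.507], TCP at [0.278, -0.615, 0.238] pointing down, gripper open.
Joint ranges: [-176.03, 176.03], [-82.01, 121.73], [-58.28, 71.71], [-173.87, 95.51], [-174.79, -0.11], [-173.66, 173.66]. Speed limits (degrees/s): [136.94, 136.94, 172.46, 180, 180, 180].

## Interface

Orientations are given as [roll, pitch, yaw] about the fixed x, y, z axes, in that order (R = Rz(yaw) Ry(pitch) Rx(roll)).
In Python, from plant import r gives the robot as it stands.
- The arm moves only by the shell command python3 -m inch 'ROWS' [OPENING] [FORCE]. ROWS is JSON, a list of rows, each an object of numbers: "x", "y", "z": the shift along the tool's x, y, z as a fraction of full scale; "yaw": the turn about the tool's z as a fraction of full scale. In form: [{"x": .., "y": .., "z": .., "yaw": ..}, ...]. A call has 1 to 5 rows; each row shifts and turns the pose as measured when the row begins, along the tool's axes as they then stand; what a row does not reach is not made up. Full scale, the value 1, is 0.025 m for a shift and 4 degrees for a turn. A row lasts 1/12 s, in which the tool goes at most 41.7 mm and 7.16 degrees, less where a joint would pass 70% of its speed; a pose out of reach is approached as far as the arm can. A call with a number of a shift or a turn outside -1 to 1 is refused whole. A call with a gripper value outside its range is refused whole. OPENING is the opening, from -1 (shut) to 1 (fully open), set as the call begins (- or left out, the last holds). The fingers move at their own pace and stop on an object; FORCE is the grip in N (left out, the last holds). Time passes only in rows, so rows that do not move let the fingers close. It gives the time, the measured TCP pose, the force and the opening at its end, in the units of the state.
- r.get_state(): the state, without advancing time (a new reading comes with each control period).
- r.capture(name): name is "scene" or "top" or "wrist"; returns (picture, depth): 400x640x3 uint8, red, green, blue; 400x640 float32, m along the optical axis (not along the pixel's ray), 0 where there is no reading.
- r.camera_info(name): a dict with "mtx" (3x3 intrinsics, pixels), "k1" (the pictures are not rectified: a ray, as slopes to the right and down, at radius r is drawn at 1 + k1 r^2 times it, then the intrinsics apply), "pose" (4x4, takes a point from camera to world coordinates). Camera axes: x right, y down, z forward; pixel columns grow to the right and rows downward; lengths in m; the calibration is good to about 2 mm. A picture is of the moment at which its call begins: read the wrist's pose just before it. camera_info takes no time and is no camera call; for the wrist camera it gives the pose at the moment of the call.
- r.close_job(): hands the job in, once; it reports no verdict.
The state is a dict: "time_s": time; "joints": joint angles; "qd": joint speeds; "joint_torque": joint torques, N m; "tcp_pos": TCP position; "eef_rot": TCP orientation; "contact_force": force on the tool from outside, world axes, zero at the start; "moment": the same for the moment, N m; "gripper_width": finger opening in m.
Only numpy, scipy, OpenCV 4.12 (cv2) and the standard library are available. Lean on these libraries where they do the work, as an engineer would, in place of code of your own. Each camera call takes 0.05 s, during which the arm holds its last target. There are 200 camera calls.

## Working session

There is one attempt and no reset: what is moved stays moved. The work goes in short steps, Python scripts to look and compute and a shell command to move; the robot and the scene stay as the last step left them, time stands still between calls to the robot, and variables do not carry over. Pictures are saved under pics/ and viewed, about 8 in all and at most 12, crops included, and the job is handed in when it is done.

```bash
ls; mkdir -p pics; cat > h.py <<'E'
import numpy as np, cv2
from plant import r
def ray(ci,uv):
    K=np.array(ci["mtx"]);T=np.array(ci["pose"])
    d=cv2.undistortPoints(np.array(uv,float).reshape(-1,1,2),K,np.array([ci["k1"],0,0,0.])).reshape(-1,2)
    D=np.c_[d,np.ones(len(d))]@T[:3,:3].T
    return T[:3,3],D
def plane(ci,uv,z):
    o,D=ray(ci,uv); return o+D*((z-o[2])/D[:,2])[:,None]
def blobs(m,amin=20):
    n,l,s,c=cv2.connectedComponentsWithStats(m.astype(np.uint8)); 
    return [(c[i],s[i]) for i in range(1,n) if s[i][4]>=amin]
E
python3 - <<'E'
from h import *
s=r.get_state();print(s)
for n in("scene","top"):
    p,d=r.capture(n);cv2.imwrite(f"pics/{n}0.png",p[...,::-1]);np.savez(f"pics/{n}0.npz",p=p,d=d)
    ci=r.camera_info(n);print(n,ci["mtx"],ci["k1"],ci["pose"])
E
```

```text
pics
{'time_s': 0.0, 'joints': array([-4.91558555e+01,  2.05920762e+01,  6.33065474e-01, -1.94565109e-02,
       -7.01348606e+01, -1.65060206e+01]), 'qd': array([ 0.02401463, -0.09692868,  0.02365317, -0.03849943,  0.00433   ,
        0.15044035]), 'joint_torque': array([ 1.55980331e-03, -5.82714736e+01,  2.93058157e+01,  6.99683771e+00,
        6.84496423e-03, -1.33444414e-04]), 'tcp_pos': array([ 0.27795173, -0.61460033,  0.23661214]), 'eef_rot': array([ 1.79904800e+02, -9.13639469e-03, -1.55668495e+02]), 'contact_force': array([-0.74994826, -0.1063317 , -0.50564538]), 'moment': array([-0.00856491,  0.01271442, -0.05536903]), 'gripper_width': 0.08762488216792139}
scene [[488.74152735   0.         327.32555027]
 [  0.         488.74152735 197.19434765]
 [  0.           0.           1.        ]] -0.10784396468570999 [[ 0.72346665  0.58763205 -0.36233215  1.04881901]
 [ 0.69035786 -0.61689545  0.37794977 -0.51621069]
 [-0.00142566 -0.5235729  -0.85197969  1.2854146 ]
 [ 0.          0.          0.          1.        ]]
top [[517.20341376   0.         323.67665905]
 [  0.         517.20341376 202.0914114 ]
 [  0.           0.           1.        ]] -0.08557530845244588 [[ 1.51960525e-03 -9.98071045e-01  6.20635208e-02  4.28328894e-01]
 [-9.99924401e-01 -2.27384843e-03 -1.20839407e-02  3.97630804e-02]
 [ 1.22017544e-02 -6.20404661e-02 -9.97999047e-01  1.58237951e+00]
 [ 0.00000000e+00  0.00000000e+00  0.00000000e+00  1.00000000e+00]]
```

View pics/top0.png

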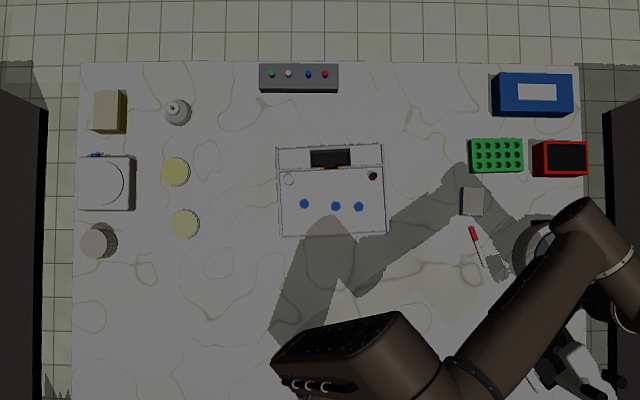

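View pics/scene0.png

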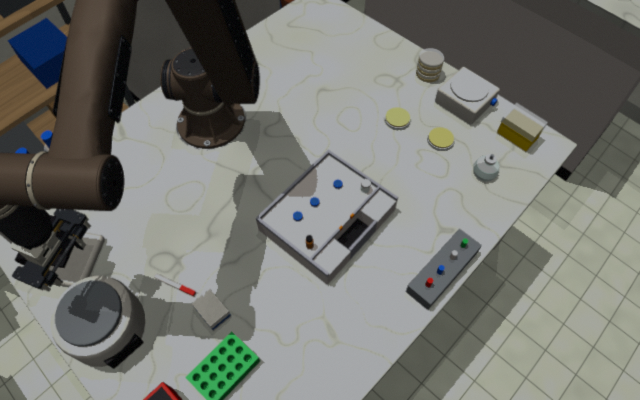

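The top view shows the tray around (331,190), with three caps at (304,203), (336,205) and (358,206). The gate is near (330,168), the jar at (289,180) and the vial at (373,176). The scene view agrees.

```bash
python3 - <<'E'
from h import *
for n in("top","scene"):
    p=np.load(f"pics/{n}0.npz")["p"];ci=r.camera_info(n)
    H=cv2.cvtColor(p,cv2.COLOR_RGB2HSV)
    roi=np.zeros(p.shape[:2],bool)
    if n=="top": roi[140:242,270:392]=1
    else: roi[150:280,255:400]=1
    for nm,lo,hi,z in(("blue",(95,90,50),(125,255,255),.071),("orange",(4,120,60),(20,255,255),.068)):
        m=(cv2.inRange(H,lo,hi)>0)&roi
        for c,s in blobs(m,3): print(n,nm,c.round(1),s[4],plane(ci,[c],z).round(4))
    m=(p.max(2)<45)&roi
    for c,s in blobs(m,20): print(n,"dark",c.round(1),s,plane(ci,[c],.006).round(4))
p=cv2.imread("pics/top0.png")[135:245,265:395];cv2.imwrite("pics/crop.png",cv2.resize(p,None,fx=6,fy=5.4545,interpolation=cv2.INTER_CUBIC))
E
```

```text
top blue [303.8 203.4] 68 [[0.5184 0.0797 0.071 ]]
top blue [335.2 205.8] 66 [[ 0.5115 -0.0122  0.071 ]]
top blue [358.3 206.4] 68 [[ 0.5098 -0.08    0.071 ]]
top orange [321.7 168. ] 13 [[0.6232 0.0274 0.068 ]]
top orange [339.5 167. ] 12 [[ 0.6263 -0.0251  0.068 ]]
top orange [375. 178.] 3 [[ 0.594  -0.1298  0.068 ]]
top dark [330.2 158.1] [310 149  41  20 694] [[0.6618 0.001  0.006 ]]
top dark [372.9 175.7] [369 173   8   7  35] [[ 0.6078 -0.1302  0.006 ]]
scene blue [337.4 183.5] 63 [[0.5211 0.0777 0.071 ]]
scene blue [314.1 201.2] 66 [[ 0.5138 -0.0138  0.071 ]]
scene blue [297.2 215.6] 71 [[ 0.5127 -0.0814  0.071 ]]
scene orange [351.8 215.6] 12 [[0.6244 0.0275 0.068 ]]
scene orange [340.6 227.5] 11 [[ 0.6275 -0.0229  0.068 ]]
scene orange [309.2 242.6] 17 [[ 0.5965 -0.1175  0.068 ]]
scene dark [352.2 232.4] [337 218  31  30 400] [[0.6417 0.0137 0.006 ]]
scene dark [363.1 240.5] [351 227  24  28  76] [[0.6826 0.0159 0.006 ]]
scene dark [308.8 238.7] [307 236   5   6  26] [[ 0.5638 -0.0888  0.006 ]]
```

View pics/crop.png

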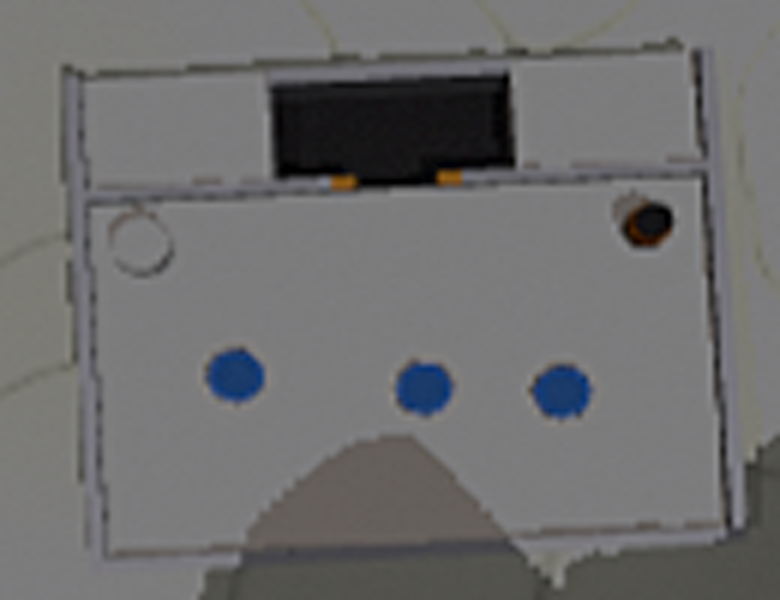

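Measured in both views, agreeing within 3 mm:

| Item | World position (m) |
|---|---|
| Cap A | (.520, .079) |
| Cap B | (.513, -.013) |
| Cap C | (.511, -.081) |
| Gate middle | (.625, .002) |

Tray yaw is about 3°. The gate ends are 51 mm apart, which fits markers on either side of a 40 mm gap. I'll push with the fingers about 20 mm apart as a cradle, starting with B.

```bash
cat >> h.py <<'E'
def to(x,y,z,yaw):
    s=r.get_state();p=s["tcp_pos"];w=s["eef_rot"][2];a=np.radians(w)
    d=np.array([x,y])-p[:2]
    dx=d@[np.cos(a),np.sin(a)];dy=d@[np.sin(a),-np.cos(a)]
    print("t %.2f"%s["time_s"],"p",p.round(4),"yaw %.2f"%w,"F",s["contact_force"].round(1),"w %.3f"%s["gripper_width"])
    print("units x %.2f y %.2f z %.2f yaw %.2f"%(dx/.025,dy/.025,(p[2]-z)/.025,-((yaw-w+180)%360-180)/4))
E
python3 -m inch '[{"x":0,"y":0,"z":0,"yaw":0.84},{"x":0,"y":0,"z":0,"yaw":0.84},{"x":0,"y":0,"z":0,"yaw":0.84},{"x":0,"y":0,"z":0,"yaw":0.84},{"x":0,"y":0,"z":0,"yaw":0.84}]' -0.55 20
python3 -m inch '[{"x":-0.38,"y":0.8,"z":0,"yaw":0},{"x":-0.38,"y":0.8,"z":0,"yaw":0},{"x":-0.38,"y":0.8,"z":0,"yaw":0},{"x":-0.38,"y":0.8,"z":0,"yaw":0},{"x":-0.38,"y":0.8,"z":0,"yaw":0}]'
python3 -c "
from h import *
to(.468,-.0188,.16,-172.5)"
```

```text
time_s: 0.52
tcp_pos: [0.2774, -0.6134, 0.2339]
eef_rot: [179.7, -0.1, -173.1]
contact_force: [-0.3, -0.8, -0.3]
gripper_width: 0.0595
time_s: 0.93
tcp_pos: [0.3113, -0.507, 0.2296]
eef_rot: [179.3, -0.4, -173.7]
contact_force: [1.3, -0.1, -0.7]
gripper_width: 0.0267
t 0.93 p [ 0.3113 -0.507   0.2296] yaw -173.69 F [ 1.3 -0.1 -0.7] w 0.027
units x -8.38 y 18.72 z 2.78 yaw -0.30
```

```bash

python3 -m inch '[{"x":-0.38,"y":0.85,"z":-0.05,"yaw":-0.05},{"x":-0.38,"y":0.85,"z":-0.05,"yaw":-0.05},{"x":-0.38,"y":0.85,"z":-0.05,"yaw":-0.05},{"x":-0.38,"y":0.85,"z":-0.05,"yaw":0},{"x":-0.38,"y":0.85,"z":-0.05,"yaw":0}]'
python3 -m inch '[{"x":-0.38,"y":0.85,"z":-0.05,"yaw":-0.05},{"x":-0.38,"y":0.85,"z":-0.05,"yaw":-0.05},{"x":-0.38,"y":0.85,"z":-0.05,"yaw":-0.05},{"x":-0.38,"y":0.85,"z":-0.05,"yaw":0},{"x":-0.38,"y":0.85,"z":-0.05,"yaw":0}]'
python3 -m inch '[{"x":-0.38,"y":0.85,"z":-0.05,"yaw":-0.05},{"x":-0.38,"y":0.85,"z":-0.05,"yaw":-0.05},{"x":-0.38,"y":0.85,"z":-0.05,"yaw":-0.05},{"x":-0.38,"y":0.85,"z":-0.05,"yaw":0},{"x":-0.38,"y":0.85,"z":-0.05,"yaw":0}]'
python3 -c "
from h import *
to(.468,-.0188,.16,-172.5)"
```

```text
time_s: 1.35
tcp_pos: [0.346, -0.3897, 0.2344]
eef_rot: [179.1, -0.6, -173.1]
contact_force: [0.6, -0.3, 0.4]
gripper_width: 0.0197
time_s: 1.77
tcp_pos: [0.3795, -0.2722, 0.2408]
eef_rot: [179.0, -0.7, -172.5]
contact_force: [0.2, 0.7, -0.9]
gripper_width: 0.0198
time_s: 2.18
tcp_pos: [0.4116, -0.1544, 0.248]
eef_rot: [178.9, -0.7, -171.9]
contact_force: [0.5, -1.5, -0.4]
gripper_width: 0.0195
t 2.18 p [ 0.4116 -0.1544  0.248 ] yaw -171.95 F [ 0.5 -1.5 -0.4] w 0.019
units x -2.99 y 5.06 z 3.52 yaw 0.14
```

```bash

python3 -m inch '[{"x":-0.5,"y":0.9,"z":0.3,"yaw":0.05},{"x":-0.5,"y":0.9,"z":0.3,"yaw":0.05},{"x":-0.5,"y":0.9,"z":0.3,"yaw":0},{"x":-0.5,"y":0.8,"z":0.3,"yaw":0},{"x":-0.5,"y":0.8,"z":0.3,"yaw":0}]'
python3 -m inch '[{"x":-0.2,"y":0.4,"z":0.5,"yaw":0},{"x":-0.2,"y":0.2,"z":0.5,"yaw":0},{"x":0,"y":0,"z":0.5,"yaw":0},{"x":0,"y":0,"z":0.4,"yaw":0},{"x":0,"y":0,"z":0,"yaw":0}]'
python3 - <<'E'
from h import *
to(.468,-.0188,.10,-172.5)
ci=r.camera_info("wrist");p,d=r.capture("wrist");cv2.imwrite("pics/w1.png",p[...,::-1])
H=cv2.cvtColor(p,cv2.COLOR_RGB2HSV)
for nm,lo,hi,z in(("blue",(95,90,50),(125,255,255),.071),("orange",(4,120,60),(20,255,255),.068)):
    for c,s in blobs(cv2.inRange(H,lo,hi)>0,60): print(nm,c.round(1),s,plane(ci,[c],z).round(4))
E
```

```text
time_s: 2.6
tcp_pos: [0.4593, -0.0325, 0.2125]
eef_rot: [178.9, -0.5, -172.3]
contact_force: [0.6, -0.0, -0.0]
gripper_width: 0.0197
time_s: 3.02
tcp_pos: [0.4675, -0.0096, 0.1611]
eef_rot: [178.9, -0.6, -172.0]
contact_force: [-0.7, -0.1, 0.8]
gripper_width: 0.0195
t 3.02 p [ 0.4675 -0.0096  0.1611] yaw -172.03 F [-0.7 -0.1  0.8] w 0.020
units x 0.03 y -0.37 z 2.45 yaw 0.12
blue [217.2 248.1] [199 233  38  28 792] [[ 0.5074 -0.0796  0.071 ]]
blue [310. 264.] [300 246  24  37 725] [[ 0.5116 -0.0086  0.071 ]]
orange [371.9 314.6] [369 285   7  57 292] [[0.5525 0.0481 0.068 ]]
orange [266.4 313.8] [263 286   8  56 263] [[ 0.5626 -0.0378  0.068 ]]
orange [476.8 357.7] [463 355  24   9 104] [[0.5838 0.1461 0.068 ]]
orange [326.4 361. ] [298 361  58   2  61] [[0.6034 0.0177 0.068 ]]
```

View pics/w1.png

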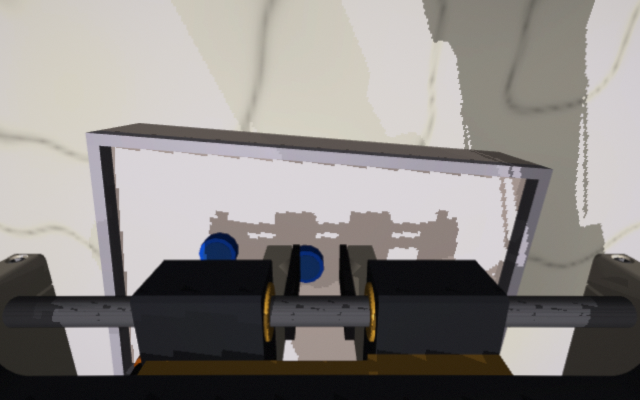

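The wrist view shows caps C at (217,248) and B at (310,264), between the finger outlines, plus the tray's rear fence. Positions agree with the fixed cameras. Next I descend behind B.

```bash

python3 -m inch '[{"x":0.05,"y":-0.2,"z":0.7,"yaw":0.1},{"x":0,"y":-0.15,"z":0.7,"yaw":0},{"x":0,"y":0,"z":0.7,"yaw":0},{"x":0,"y":0,"z":0.6,"yaw":0},{"x":0,"y":0,"z":0.3,"yaw":0}]'
python3 -c "
from h import *
to(.468,-.0188,.0745,-172.5)"
```

```text
time_s: 3.48
tcp_pos: [0.4706, -0.0174, 0.0899]
eef_rot: [178.9, -0.0, -172.4]
contact_force: [0.9, 1.1, -0.2]
gripper_width: 0.0194
t 3.48 p [ 0.4706 -0.0174  0.0899] yaw -172.42 F [ 0.9  1.1 -0.2] w 0.019
units x 0.11 y -0.04 z 0.62 yaw 0.02
```

```bash

python3 -m inch '[{"x":0,"y":-0.03,"z":0.3,"yaw":0},{"x":0,"y":0,"z":0.28,"yaw":0},{"x":0,"y":0,"z":0.0,"yaw":0},{"x":-0.2,"y":0,"z":0,"yaw":0},{"x":-0.2,"y":0,"z":0,"yaw":0}]'
python3 -m inch '[{"x":-0.3,"y":0,"z":0,"yaw":0},{"x":-0.3,"y":0,"z":0,"yaw":0},{"x":-0.3,"y":0,"z":0,"yaw":0},{"x":-0.3,"y":0,"z":0,"yaw":0},{"x":-0.3,"y":0,"z":0,"yaw":0}]'
python3 -c "
from h import *
to(.609,-.0005,.0745,-172.5)
p,d=r.capture('top')
H=cv2.cvtColor(p,cv2.COLOR_RGB2HSV);m=(cv2.inRange(H,(95,90,50),(125,255,255))>0);m[:140]=0;m[242:]=0;m[:,:270]=0;m[:,392:]=0
for c,s in blobs(m,8): print(c.round(1),s[4],plane(r.camera_info('top'),[c],.071).round(4))
"
```

```text
time_s: 3.9
tcp_pos: [0.4813, -0.0169, 0.0756]
eef_rot: [178.9, -0.0, -172.4]
contact_force: [0.3, -0.5, -0.5]
gripper_width: 0.0198
time_s: 4.32
tcp_pos: [0.5244, -0.0108, 0.0779]
eef_rot: [178.8, 0.2, -172.4]
contact_force: [-0.7, -0.5, -0.4]
gripper_width: 0.0194
t 4.32 p [ 0.5244 -0.0108  0.0779] yaw -172.39 F [-0.7 -0.5 -0.4] w 0.019
units x -3.41 y -0.04 z 0.14 yaw 0.03
[360.5 209.2] 8 [[ 0.5016 -0.0864  0.071 ]]
```

```bash

python3 -m inch '[{"x":0,"y":0,"z":0.12,"yaw":0},{"x":0,"y":0,"z":0.05,"yaw":0}]'
python3 -c "
from h import *
to(.609,-.0005,.0745,-172.5)
p,d=r.capture('scene');cv2.imwrite('pics/s1.png',cv2.resize(p[140:290,230:430,::-1],None,fx=3,fy=3))
H=cv2.cvtColor(p,cv2.COLOR_RGB2HSV);m=(cv2.inRange(H,(95,90,50),(125,255,255))>0);m[:150]=0;m[280:]=0;m[:,:255]=0;m[:,400:]=0
for c,s in blobs(m,8): print(c.round(1),s[4],plane(r.camera_info('scene'),[c],.071).round(4))
"
```

```text
time_s: 4.53
tcp_pos: [0.5271, -0.0103, 0.0733]
eef_rot: [178.9, 0.3, -172.4]
contact_force: [0.5, 0.3, -0.2]
gripper_width: 0.0196
t 4.53 p [ 0.5271 -0.0103  0.0733] yaw -172.38 F [ 0.5  0.3 -0.2] w 0.020
units x -3.30 y -0.04 z -0.05 yaw 0.03
[339.5 184.2] 24 [[0.5273 0.0801 0.071 ]]
[324.  207.9] 45 [[ 0.5505 -0.0102  0.071 ]]
[296.3 216.8] 43 [[ 0.5137 -0.0858  0.071 ]]
```

View pics/s1.png

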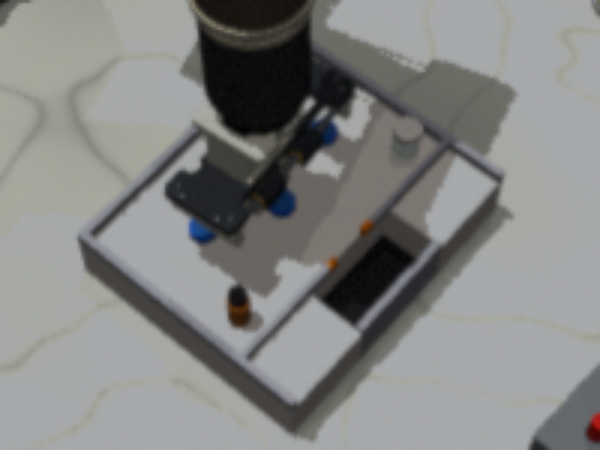

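The scene crop shows cap B just ahead of the fingers at crop (283,203), in line with the gate. A and C are unmoved and only partly hidden.

```bash

python3 -m inch '[{"x":-0.3,"y":0,"z":0,"yaw":0},{"x":-0.3,"y":-0.01,"z":0.02,"yaw":0},{"x":-0.3,"y":-0.01,"z":0.02,"yaw":0},{"x":-0.3,"y":-0.01,"z":0.02,"yaw":0},{"x":-0.3,"y":0,"z":0.02,"yaw":0}]'
python3 -c "
from h import *
to(.609,-.0005,.0745,-172.5)"
```

```text
time_s: 5.0
tcp_pos: [0.5637, -0.0068, 0.0714]
eef_rot: [178.9, -0.0, -172.4]
contact_force: [-16.6, -1.8, 22.8]
gripper_width: 0.0198
t 5.00 p [ 0.5637 -0.0068  0.0714] yaw -172.37 F [-16.6  -1.8  22.8] w 0.020
units x -1.83 y 0.01 z -0.12 yaw 0.03
```

The fingertips touched the deck (22 N), so I raise 3 mm and continue.

```bash

python3 -m inch '[{"x":0,"y":0,"z":-0.12,"yaw":0},{"x":0,"y":0,"z":-0.03,"yaw":0}]'
python3 -m inch '[{"x":-0.3,"y":0,"z":0,"yaw":0},{"x":-0.3,"y":0,"z":0,"yaw":0},{"x":-0.3,"y":0,"z":0.01,"yaw":0}]'
python3 -c "
from h import *
to(.609,-.0005,.0745,-172.5)"
```

```text
time_s: 5.17
tcp_pos: [0.5652, -0.0069, 0.075]
eef_rot: [178.9, -0.1, -172.4]
contact_force: [-1.5, 1.1, 0.6]
gripper_width: 0.0196
time_s: 5.42
tcp_pos: [0.5893, -0.0037, 0.0749]
eef_rot: [178.9, -0.0, -172.4]
contact_force: [-0.9, 0.6, -0.1]
gripper_width: 0.0198
t 5.42 p [ 0.5893 -0.0037  0.0749] yaw -172.38 F [-0.9  0.6 -0.1] w 0.020
units x -0.80 y 0.02 z 0.02 yaw 0.03
```

```bash

python3 -m inch '[{"x":-0.3,"y":0,"z":0,"yaw":0},{"x":-0.3,"y":0,"z":0,"yaw":0},{"x":0,"y":0,"z":0,"yaw":0}]'
cat > look.py <<'E'
from h import *
import sys
to(*map(float,sys.argv[1:5]))
for n,b in(("scene",(150,280,255,400)),("top",(140,242,270,392))):
    p,d=r.capture(n)
    if len(sys.argv)>5 and n==sys.argv[6]:
        q=p[140:290,230:430] if n=="scene" else p[130:250,250:410]
        cv2.imwrite(f"pics/{sys.argv[5]}.png",cv2.resize(q[...,::-1],None,fx=3,fy=3))
    H=cv2.cvtColor(p,cv2.COLOR_RGB2HSV);m=(cv2.inRange(H,(95,90,30),(125,255,255))>0)
    k=np.zeros_like(m);k[b[0]:b[1],b[2]:b[3]]=1
    for c,s in blobs(m&k,8): print(n,c.round(1),s[4],plane(r.camera_info(n),[c],.071)[0,:2].round(4))
E
python3 look.py .609 -.0005 .0745 -172.5 s2 scene
```

```text
time_s: 5.67
tcp_pos: [0.6083, -0.001, 0.0745]
eef_rot: [178.9, 0.1, -172.4]
contact_force: [0.9, -1.2, -0.7]
gripper_width: 0.0196
t 5.67 p [ 0.6083 -0.001   0.0745] yaw -172.36 F [ 0.9 -1.2 -0.7] w 0.020
units x -0.03 y 0.02 z 0.00 yaw 0.04
scene [297.2 215.6] 71 [ 0.5127 -0.0814]
scene [347.5 225.7] 64 [ 0.6384 -0.0065]
top [303.8 203.4] 68 [0.5184 0.0797]
top [358.3 206.4] 68 [ 0.5098 -0.08  ]
```

View pics/s2.png

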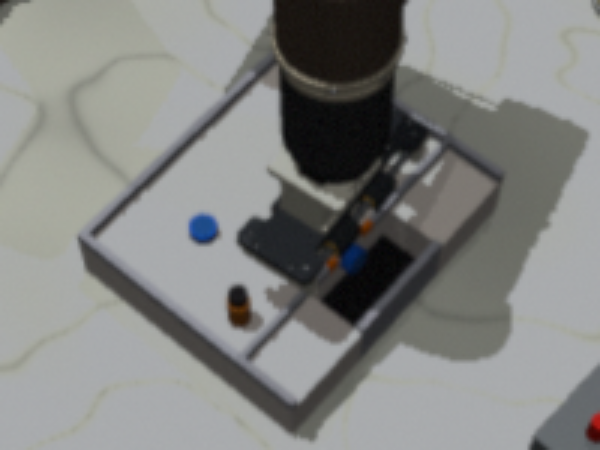

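The cap is in the gate mouth at crop (353,258), apparently tipping. I wait briefly, nudge it 2 mm and recheck.

```bash

python3 -m inch '[{"x":-0.08,"y":0,"z":0,"yaw":0},{"x":0,"y":0,"z":0,"yaw":0},{"x":0,"y":0,"z":0,"yaw":0}]'
python3 look.py .609 -.0005 .0745 -172.5
```

```text
time_s: 6.02
tcp_pos: [0.6079, -0.0011, 0.074]
eef_rot: [178.9, -0.1, -172.4]
contact_force: [-0.6, -0.1, -0.6]
gripper_width: 0.0198
t 6.02 p [ 0.6079 -0.0011  0.074 ] yaw -172.40 F [-0.6 -0.1 -0.6] w 0.020
units x -0.05 y 0.02 z -0.02 yaw 0.03
scene [297.2 215.6] 71 [ 0.5127 -0.0814]
scene [352.9 236. ] 89 [ 0.6714 -0.0201]
top [303.8 203.4] 68 [0.5184 0.0797]
top [358.3 206.4] 68 [ 0.5098 -0.08  ]
```

B dropped into the slot; the others are untouched. Next I lift, turn 41° and go behind C.

```bash

python3 -m inch '[{"x":0.1,"y":0,"z":-0.5,"yaw":0},{"x":0.3,"y":0,"z":-0.8,"yaw":0},{"x":0.6,"y":0,"z":-0.8,"yaw":-0.5},{"x":0.6,"y":-0.4,"z":-0.3,"yaw":-0.9},{"x":0.6,"y":-0.4,"z":0,"yaw":-0.9}]'
python3 -m inch '[{"x":0.5,"y":-0.5,"z":0,"yaw":-0.95},{"x":0.5,"y":-0.5,"z":0,"yaw":-0.95},{"x":0.5,"y":-0.5,"z":0,"yaw":-0.95},{"x":0.5,"y":-0.5,"z":0,"yaw":-0.95},{"x":0.5,"y":-0.3,"z":0,"yaw":-0.95}]'
python3 -c "
from h import *
to(.481,-.115,.0745,-131.6)"
```

```text
time_s: 6.53
tcp_pos: [0.5571, -0.0306, 0.1384]
eef_rot: [179.0, 0.1, -162.8]
contact_force: [0.8, -0.3, -0.2]
gripper_width: 0.0197
time_s: 6.95
tcp_pos: [0.5219, -0.1116, 0.1453]
eef_rot: [179.3, 0.9, -142.7]
contact_force: [0.1, -0.5, 0.0]
gripper_width: 0.0199
t 6.95 p [ 0.5219 -0.1116  0.1453] yaw -142.70 F [ 0.1 -0.5  0. ] w 0.020
units x 1.38 y 0.88 z 2.83 yaw -2.77
```

```bash

python3 -m inch '[{"x":0.4,"y":0.3,"z":0,"yaw":-0.8},{"x":0.5,"y":0.2,"z":0,"yaw":-0.8},{"x":0.3,"y":0.2,"z":0.3,"yaw":-0.6},{"x":0,"y":0,"z":0.5,"yaw":0},{"x":0,"y":0,"z":0.5,"yaw":0}]'
python3 -c "
from h import *
to(.481,-.115,.0745,-131.6)"
```

```text
time_s: 7.37
tcp_pos: [0.4864, -0.1207, 0.1202]
eef_rot: [179.9, 1.4, -133.3]
contact_force: [-0.0, 0.5, 0.5]
gripper_width: 0.0199
t 7.37 p [ 0.4864 -0.1207  0.1202] yaw -133.32 F [-0.   0.5  0.5] w 0.020
units x -0.02 y 0.31 z 1.83 yaw -0.43
```

```bash

python3 -m inch '[{"x":0,"y":0.2,"z":0.5,"yaw":-0.3},{"x":0.05,"y":0.1,"z":0.5,"yaw":-0.1},{"x":0,"y":0,"z":0.4,"yaw":0},{"x":0,"y":0,"z":0.15,"yaw":0},{"x":0,"y":0,"z":0,"yaw":0}]'
python3 -c "
from h import *
to(.481,-.115,.0745,-131.6)"
```

```text
time_s: 7.78
tcp_pos: [0.4792, -0.1159, 0.0836]
eef_rot: [-179.9, 1.6, -131.6]
contact_force: [0.2, -0.3, 0.2]
gripper_width: 0.0195
t 7.78 p [ 0.4792 -0.1159  0.0836] yaw -131.65 F [ 0.2 -0.3  0.2] w 0.019
units x -0.08 y -0.03 z 0.36 yaw -0.01
```

```bash

python3 -m inch '[{"x":0,"y":0,"z":0.2,"yaw":0},{"x":0,"y":0,"z":0.12,"yaw":0},{"x":-0.15,"y":0,"z":0,"yaw":0},{"x":-0.25,"y":0,"z":0,"yaw":0},{"x":-0.25,"y":0,"z":0,"yaw":0}]'
python3 -m inch '[{"x":-0.3,"y":0,"z":0,"yaw":0},{"x":-0.3,"y":0,"z":0,"yaw":0},{"x":-0.3,"y":0,"z":0,"yaw":0}]'
python3 look.py .569 -.0155 .075 -131.6
```

```text
time_s: 8.2
tcp_pos: [0.4918, -0.1034, 0.0784]
eef_rot: [-179.8, 1.7, -131.7]
contact_force: [0.0, 0.2, -1.0]
gripper_width: 0.0199
time_s: 8.45
tcp_pos: [0.5091, -0.0847, 0.0798]
eef_rot: [-179.7, 1.8, -131.7]
contact_force: [0.5, -0.2, 0.1]
gripper_width: 0.0198
t 8.45 p [ 0.5091 -0.0847  0.0798] yaw -131.69 F [ 0.5 -0.2  0.1] w 0.020
units x -3.66 y 0.05 z 0.19 yaw -0.02
scene [337.3 183.5] 59 [0.5209 0.0775]
scene [352.9 235.7] 93 [ 0.6709 -0.0194]
top [329.8 160.2] 75 [0.6459 0.0037]
```

```bash

python3 -m inch '[{"x":0,"y":0,"z":0.12,"yaw":0},{"x":0,"y":0,"z":0.05,"yaw":0}]'
python3 look.py .569 -.0155 .075 -131.6 s3 scene
```

```text
time_s: 8.72
tcp_pos: [0.51, -0.0837, 0.0753]
eef_rot: [-179.7, 1.8, -131.6]
contact_force: [0.1, -0.3, 0.3]
gripper_width: 0.0196
t 8.72 p [ 0.51   -0.0837  0.0753] yaw -131.57 F [ 0.1 -0.3  0.3] w 0.020
units x -3.61 y 0.04 z 0.01 yaw 0.01
scene [337.4 183.5] 61 [0.5211 0.0777]
scene [352.9 235.8] 92 [ 0.6709 -0.0195]
top [329.9 160.3] 75 [0.6458 0.0035]
```

View pics/s3.png

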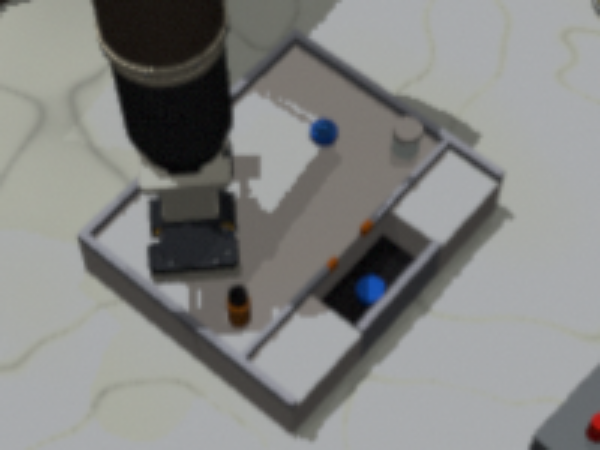

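Cap B lies in the slot at crop (371,289), and the vial, jar and A are unmoved. C is hidden under the gripper. I keep pushing it to the staging point in front of the gate.

```bash

python3 -m inch '[{"x":-0.3,"y":0,"z":0,"yaw":0},{"x":-0.3,"y":0,"z":0.015,"yaw":0},{"x":-0.3,"y":0,"z":0.015,"yaw":0},{"x":-0.3,"y":0,"z":0.015,"yaw":0}]'
python3 look.py .569 -.0155 .075 -131.6
```

```text
time_s: 9.15
tcp_pos: [0.53, -0.0611, 0.0752]
eef_rot: [-179.7, 1.8, -131.7]
contact_force: [0.7, -0.2, 0.9]
gripper_width: 0.0198
t 9.15 p [ 0.53   -0.0611  0.0752] yaw -131.74 F [ 0.7 -0.2  0.9] w 0.020
units x -2.40 y 0.05 z 0.01 yaw -0.03
scene [337.4 183.5] 61 [0.5211 0.0777]
scene [352.8 235.8] 89 [ 0.6707 -0.0198]
top [329.8 160.3] 73 [0.6456 0.0035]
```

```bash

python3 -m inch '[{"x":-0.3,"y":0,"z":0.01,"yaw":0},{"x":-0.3,"y":0,"z":0.015,"yaw":0},{"x":-0.3,"y":0,"z":0.015,"yaw":0},{"x":-0.3,"y":0,"z":0.015,"yaw":0}]'
python3 -m inch '[{"x":-0.3,"y":0.01,"z":0.015,"yaw":0},{"x":-0.3,"y":0.01,"z":0.015,"yaw":0},{"x":-0.2,"y":0.01,"z":0.015,"yaw":0}]'
python3 look.py .569 -.0155 .075 -131.6
```

```text
time_s: 9.58
tcp_pos: [0.5514, -0.0367, 0.0745]
eef_rot: [-179.7, 1.7, -131.7]
contact_force: [-1.0, -0.3, -0.2]
gripper_width: 0.0199
time_s: 9.83
tcp_pos: [0.5662, -0.019, 0.074]
eef_rot: [-179.7, 1.7, -131.7]
contact_force: [-0.2, 0.2, 0.1]
gripper_width: 0.0196
t 9.83 p [ 0.5662 -0.019   0.074 ] yaw -131.67 F [-0.2  0.2  0.1] w 0.020
units x -0.18 y 0.01 z -0.04 yaw -0.02
scene [340. 184.] 19 [0.5279 0.0817]
scene [352.8 235.7] 90 [ 0.6706 -0.0198]
top [329.2 158.3] 36 [0.6516 0.0054]
```

```bash

python3 -m inch '[{"x":0.4,"y":0,"z":0,"yaw":0},{"x":0.6,"y":0,"z":-0.3,"yaw":0},{"x":0.6,"y":0,"z":-0.6,"yaw":0.5},{"x":0.2,"y":0,"z":-0.6,"yaw":0.95},{"x":0,"y":0.2,"z":-0.3,"yaw":0.95}]'
python3 -m inch '[{"x":0,"y":0.3,"z":0,"yaw":0.95},{"x":0,"y":0.3,"z":0,"yaw":0.95},{"x":0,"y":0.3,"z":0,"yaw":0.95},{"x":0,"y":0.2,"z":0,"yaw":0.95},{"x":0,"y":0.2,"z":0,"yaw":0.95}]'
python3 look.py .534 -.006 .075 -177
```

```text
time_s: 10.35
tcp_pos: [0.5248, -0.0544, 0.1168]
eef_rot: [179.8, 1.4, -141.5]
contact_force: [1.0, 0.2, -0.5]
gripper_width: 0.0197
time_s: 10.77
tcp_pos: [0.5012, -0.0331, 0.1225]
eef_rot: [179.3, 1.5, -161.8]
contact_force: [0.2, -0.2, 0.2]
gripper_width: 0.0195
t 10.77 p [ 0.5012 -0.0331  0.1225] yaw -161.82 F [ 0.2 -0.2  0.2] w 0.020
units x -1.58 y 0.62 z 1.90 yaw 3.79
scene [337.5 183.5] 60 [0.5213 0.0779]
scene [332.8 213.1] 66 [ 0.5806 -0.0051]
scene [352.8 235.7] 90 [ 0.6706 -0.0198]
top [329.8 160.4] 74 [0.6454 0.0035]
top [332.4 183.5] 65 [ 0.5771 -0.0042]
```

C is at (.579, -.005) as predicted. I line up behind it at yaw -172.

```bash

python3 -m inch '[{"x":-0.4,"y":0.2,"z":0,"yaw":0.8},{"x":-0.4,"y":0.2,"z":0,"yaw":0.8},{"x":-0.3,"y":0.2,"z":0.1,"yaw":0.8},{"x":-0.2,"y":0.1,"z":0.2,"yaw":0.1},{"x":0,"y":0,"z":0.2,"yaw":0}]'
python3 -c "
from h import *
to(.5394,-.0102,.075,-172.1)"
```

```text
time_s: 11.28
tcp_pos: [0.5275, -0.011, 0.1135]
eef_rot: [179.0, 1.6, -171.4]
contact_force: [0.8, -0.2, 0.8]
gripper_width: 0.0198
t 11.28 p [ 0.5275 -0.011   0.1135] yaw -171.44 F [ 0.8 -0.2  0.8] w 0.020
units x -0.48 y -0.04 z 1.54 yaw 0.17
```

```bash

python3 -m inch '[{"x":-0.1,"y":-0.02,"z":0.5,"yaw":0.1},{"x":-0.1,"y":-0.02,"z":0.5,"yaw":0.05},{"x":-0.1,"y":0,"z":0.3,"yaw":0},{"x":0,"y":0,"z":0.15,"yaw":0},{"x":0,"y":0,"z":0,"yaw":0}]'
python3 -c "
from h import *
to(.609,-.0005,.075,-172.1)"
```

```text
time_s: 11.7
tcp_pos: [0.5334, -0.0132, 0.0738]
eef_rot: [179.0, 1.4, -171.4]
contact_force: [-0.3, 0.3, -1.4]
gripper_width: 0.0196
t 11.70 p [ 0.5334 -0.0132  0.0738] yaw -171.40 F [-0.3  0.3 -1.4] w 0.020
units x -3.07 y 0.05 z -0.05 yaw 0.17
```

```bash

python3 -m inch '[{"x":-0.15,"y":0.06,"z":-0.03,"yaw":0.1},{"x":-0.3,"y":0.01,"z":0,"yaw":0.05},{"x":-0.3,"y":0,"z":0.01,"yaw":0},{"x":-0.3,"y":0,"z":0.01,"yaw":0},{"x":-0.3,"y":0,"z":0.01,"yaw":0}]'
python3 -c "
from h import *
to(.609,-.0005,.075,-172.1)"
```

```text
time_s: 12.12
tcp_pos: [0.5688, -0.0067, 0.0764]
eef_rot: [179.0, 1.4, -171.9]
contact_force: [-0.2, 0.1, 0.2]
gripper_width: 0.0197
t 12.12 p [ 0.5688 -0.0067  0.0764] yaw -171.92 F [-0.2  0.1  0.2] w 0.020
units x -1.63 y 0.02 z 0.06 yaw 0.04
```

```bash

python3 -m inch '[{"x":-0.3,"y":0.01,"z":0.03,"yaw":0},{"x":-0.3,"y":0.01,"z":0.02,"yaw":0},{"x":-0.3,"y":0,"z":0.02,"yaw":0},{"x":-0.3,"y":0,"z":0.02,"yaw":0}]'
python3 -m inch '[{"x":-0.2,"y":0,"z":0.0,"yaw":0},{"x":0,"y":0,"z":0,"yaw":0},{"x":0,"y":0,"z":0,"yaw":0}]'
python3 look.py .609 -.0005 .075 -172.1
```

```text
time_s: 12.45
tcp_pos: [0.6031, -0.001, 0.0755]
eef_rot: [179.0, 1.5, -171.9]
contact_force: [-0.5, 0.3, -0.7]
gripper_width: 0.0194
time_s: 12.7
tcp_pos: [0.6099, -0.0001, 0.0747]
eef_rot: [179.0, 1.4, -171.9]
contact_force: [0.2, -0.0, 0.1]
gripper_width: 0.0195
t 12.70 p [ 6.099e-01 -1.000e-04  7.470e-02] yaw -171.90 F [ 0.2 -0.   0.1] w 0.020
units x 0.04 y -0.01 z -0.01 yaw 0.05
scene [351.3 234.2] 137 [ 0.6643 -0.019 ]
top [303.8 203.4] 68 [0.5184 0.0797]
```

C appears to have dropped: no cap remains at the gate. Next is A, at yaw 128, starting from (.492, .114).

```bash

python3 -m inch '[{"x":0.1,"y":0,"z":-0.5,"yaw":0},{"x":0.3,"y":0,"z":-0.8,"yaw":0.3},{"x":0.6,"y":0.4,"z":-0.8,"yaw":0.95},{"x":0.5,"y":0.5,"z":-0.3,"yaw":0.95},{"x":0.4,"y":0.6,"z":0,"yaw":0.95}]'
python3 -m inch '[{"x":0.3,"y":0.6,"z":0,"yaw":0.95},{"x":0.3,"y":0.6,"z":0,"yaw":0.95},{"x":0.3,"y":0.6,"z":0,"yaw":0.95},{"x":0.3,"y":0.4,"z":0,"yaw":0.95},{"x":0.3,"y":0.2,"z":0,"yaw":0.95}]'
python3 look.py .492 .114 .075 128.3
```

```text
time_s: 13.22
tcp_pos: [0.557, 0.0304, 0.1387]
eef_rot: [178.8, 1.1, 175.0]
contact_force: [0.5, 0.1, -0.8]
gripper_width: 0.02
time_s: 13.63
tcp_pos: [0.5294, 0.1004, 0.1481]
eef_rot: [178.0, 1.0, 155.0]
contact_force: [-0.9, 0.6, 0.8]
gripper_width: 0.0199
t 13.63 p [0.5294 0.1004 0.1481] yaw 155.01 F [-0.9  0.6  0.8] w 0.020
units x 1.58 y -0.14 z 2.92 yaw 6.68
scene [337.5 183.6] 59 [0.5213 0.0776]
scene [351.4 234. ] 149 [ 0.6641 -0.0184]
top [329.7 162.1] 116 [0.6402 0.0038]
```

```bash

python3 -m inch '[{"x":0.3,"y":0,"z":0,"yaw":0.95},{"x":0.3,"y":0,"z":0,"yaw":0.95},{"x":0.3,"y":0,"z":0,"yaw":0.95},{"x":0.2,"y":0,"z":0,"yaw":0.95},{"x":0.1,"y":0,"z":0.1,"yaw":0.95}]'
python3 -c "
from h import *
to(.492,.114,.075,128.3)"
```

```text
time_s: 14.15
tcp_pos: [0.5029, 0.1146, 0.1493]
eef_rot: [177.6, 0.4, 136.1]
contact_force: [0.1, 0.8, -0.2]
gripper_width: 0.0196
t 14.15 p [0.5029 0.1146 0.1493] yaw 136.13 F [ 0.1  0.8 -0.2] w 0.020
units x 0.30 y -0.32 z 2.97 yaw 1.96
```

```bash

python3 -m inch '[{"x":0.2,"y":-0.15,"z":0.3,"yaw":0.85},{"x":0.15,"y":-0.15,"z":0.6,"yaw":0.85},{"x":0,"y":0,"z":0.6,"yaw":0.1},{"x":0,"y":0,"z":0.6,"yaw":0},{"x":0,"y":0,"z":0.1,"yaw":0}]'
python3 -c "
from h import *
to(.492,.114,.076,128.3)"
```

```text
time_s: 14.57
tcp_pos: [0.4979, 0.1098, 0.0971]
eef_rot: [177.0, -0.7, 129.6]
contact_force: [-0.6, -0.8, -0.0]
gripper_width: 0.0195
t 14.57 p [0.4979 0.1098 0.0971] yaw 129.61 F [-0.6 -0.8 -0. ] w 0.019
units x 0.28 y -0.07 z 0.84 yaw 0.33
```

```bash

python3 -m inch '[{"x":0.2,"y":-0.05,"z":0.3,"yaw":0.25},{"x":0.1,"y":0,"z":0.25,"yaw":0.05},{"x":0,"y":0,"z":0.12,"yaw":0},{"x":0,"y":0,"z":0,"yaw":0}]'
python3 -c "
from h import *
to(.5697,.0145,.076,128.3)"
```

```text
time_s: 14.9
tcp_pos: [0.4947, 0.1122, 0.0805]
eef_rot: [176.9, -1.2, 128.7]
contact_force: [-0.0, -0.4, -0.4]
gripper_width: 0.0196
t 14.90 p [0.4947 0.1122 0.0805] yaw 128.74 F [-0.  -0.4 -0.4] w 0.020
units x -4.93 y -0.11 z 0.18 yaw 0.11
```

```bash

python3 -m inch '[{"x":0,"y":-0.05,"z":0.14,"yaw":0.08},{"x":-0.15,"y":0,"z":0.02,"yaw":0},{"x":-0.25,"y":0,"z":0,"yaw":0},{"x":-0.25,"y":0,"z":0,"yaw":0}]'
python3 -c "
from h import *
to(.5697,.0145,.076,128.3)"
```

```text
time_s: 15.23
tcp_pos: [0.5051, 0.0989, 0.077]
eef_rot: [176.8, -1.2, 128.6]
contact_force: [0.1, 0.0, -0.4]
gripper_width: 0.0196
t 15.23 p [0.5051 0.0989 0.077 ] yaw 128.60 F [ 0.1  0.  -0.4] w 0.020
units x -4.25 y -0.09 z 0.04 yaw 0.07
```

```bash

python3 -m inch '[{"x":-0.3,"y":-0.01,"z":0.02,"yaw":0.02},{"x":-0.3,"y":-0.01,"z":0.01,"yaw":0},{"x":-0.3,"y":-0.01,"z":0,"yaw":0},{"x":-0.3,"y":-0.01,"z":0,"yaw":0}]'
python3 look.py .5697 .0145 .076 128.3
```

```text
time_s: 15.57
tcp_pos: [0.5257, 0.0722, 0.076]
eef_rot: [176.7, -1.2, 128.5]
contact_force: [-0.6, -0.2, 0.4]
gripper_width: 0.0198
t 15.57 p [0.5257 0.0722 0.076 ] yaw 128.53 F [-0.6 -0.2  0.4] w 0.020
units x -2.90 y -0.06 z 0.00 yaw 0.06
scene [336.6 191.5] 66 [0.5387 0.0555]
scene [351.3 234. ] 149 [ 0.664  -0.0184]
top [329.7 162.1] 115 [0.6402 0.0039]
```

Cap A is sitting in the cradle as predicted.

```bash

python3 -m inch '[{"x":-0.3,"y":-0.01,"z":0,"yaw":0},{"x":-0.3,"y":-0.01,"z":0,"yaw":0},{"x":-0.3,"y":-0.01,"z":0,"yaw":0},{"x":-0.3,"y":-0.01,"z":0,"yaw":0},{"x":-0.3,"y":-0.01,"z":0,"yaw":0}]'
python3 -m inch '[{"x":-0.3,"y":-0.01,"z":0,"yaw":0},{"x":-0.3,"y":-0.01,"z":0,"yaw":0},{"x":-0.3,"y":0,"z":0,"yaw":0}]'
python3 look.py .5697 .0145 .076 128.3
```

```text
time_s: 16.08
tcp_pos: [0.5497, 0.0394, 0.0749]
eef_rot: [176.7, -1.2, 128.5]
contact_force: [0.4, 0.9, 0.4]
gripper_width: 0.0197
time_s: 16.33
tcp_pos: [0.5648, 0.0193, 0.0743]
eef_rot: [176.7, -1.2, 128.5]
contact_force: [-0.4, 0.6, -0.7]
gripper_width: 0.0201
t 16.33 p [0.5648 0.0193 0.0743] yaw 128.48 F [-0.4  0.6 -0.7] w 0.020
units x -0.27 y 0.03 z -0.07 yaw 0.05
scene [333.9 210.7] 71 [0.5774 0.0025]
scene [351.1 234.2] 139 [ 0.6639 -0.0194]
```

```bash

python3 -m inch '[{"x":0.4,"y":0,"z":0,"yaw":0},{"x":0.6,"y":0,"z":-0.3,"yaw":0},{"x":0.6,"y":0,"z":-0.6,"yaw":-0.5},{"x":0.2,"y":0,"z":-0.6,"yaw":-0.95},{"x":0,"y":-0.2,"z":-0.3,"yaw":-0.95}]'
python3 -m inch '[{"x":0,"y":-0.3,"z":0,"yaw":-0.95},{"x":0,"y":-0.3,"z":0,"yaw":-0.95},{"x":0,"y":-0.3,"z":0,"yaw":-0.95},{"x":0,"y":-0.2,"z":0,"yaw":-0.95},{"x":0,"y":-0.2,"z":0,"yaw":-0.95}]'
python3 look.py .536 .004 .076 178.5
```

```text
time_s: 16.85
tcp_pos: [0.5281, 0.0498, 0.118]
eef_rot: [176.9, -0.8, 138.0]
contact_force: [0.8, -1.0, 0.0]
gripper_width: 0.0199
time_s: 17.27
tcp_pos: [0.5067, 0.0268, 0.1193]
eef_rot: [176.5, 0.5, 158.2]
contact_force: [0.8, 0.6, 0.8]
gripper_width: 0.0197
t 17.27 p [0.5067 0.0268 0.1193] yaw 158.23 F [0.8 0.6 0.8] w 0.020
units x -1.43 y -0.41 z 1.73 yaw -5.07
scene [333.9 211.3] 68 [0.5786 0.0012]
scene [351.3 234. ] 146 [ 0.6641 -0.0185]
top [329.8 162.1] 115 [0.6404 0.0037]
```

```bash

python3 -m inch '[{"x":-0.2,"y":-0.1,"z":0,"yaw":-0.95},{"x":-0.2,"y":-0.1,"z":0,"yaw":-0.95},{"x":-0.2,"y":-0.1,"z":0,"yaw":-0.95},{"x":-0.2,"y":-0.1,"z":0,"yaw":-0.95},{"x":-0.2,"y":0,"z":0.2,"yaw":-0.95}]'
python3 -m inch '[{"x":0,"y":0,"z":0.3,"yaw":-0.3},{"x":0,"y":0,"z":0.3,"yaw":0},{"x":0,"y":0,"z":0,"yaw":0}]'
python3 look.py .534 .002 .076 180
```

```text
time_s: 17.78
tcp_pos: [0.5277, 0.0134, 0.1153]
eef_rot: [176.8, 1.6, 177.0]
contact_force: [0.6, -0.4, -0.9]
gripper_width: 0.0198
time_s: 18.03
tcp_pos: [0.5282, 0.0154, 0.0984]
eef_rot: [176.8, 1.7, 178.0]
contact_force: [-0.1, 0.2, -0.0]
gripper_width: 0.0202
t 18.03 p [0.5282 0.0154 0.0984] yaw 178.01 F [-0.1  0.2 -0. ] w 0.020
units x -0.25 y -0.53 z 0.90 yaw -0.50
scene [333.9 211.3] 68 [0.5787 0.0012]
scene [351.2 234.1] 142 [ 0.6639 -0.0189]
top [329.8 162.2] 115 [0.6401 0.0037]
```

```bash

python3 -m inch '[{"x":0,"y":-0.3,"z":0.3,"yaw":-0.3},{"x":0,"y":-0.25,"z":0.3,"yaw":-0.2},{"x":0,"y":0,"z":0.2,"yaw":0},{"x":0,"y":0,"z":0.05,"yaw":0},{"x":0,"y":0,"z":0,"yaw":0}]'
python3 -c "
from h import *
to(.609,.0015,.076,180)"
```

```text
time_s: 18.55
tcp_pos: [0.5293, 0.0037, 0.0781]
eef_rot: [176.8, 1.9, 179.8]
contact_force: [0.4, -0.5, -0.2]
gripper_width: 0.0198
t 18.55 p [0.5293 0.0037 0.0781] yaw 179.82 F [ 0.4 -0.5 -0.2] w 0.020
units x -3.19 y -0.08 z 0.08 yaw -0.05
```

```bash

python3 -m inch '[{"x":-0.2,"y":-0.06,"z":0.08,"yaw":0},{"x":-0.3,"y":0,"z":0.02,"yaw":0},{"x":-0.3,"y":0,"z":0.02,"yaw":0},{"x":-0.3,"y":0,"z":0.02,"yaw":0},{"x":-0.3,"y":0,"z":0.02,"yaw":0}]'
python3 -c "
from h import *
to(.609,.0015,.076,180)"
```

```text
time_s: 18.97
tcp_pos: [0.5677, 0.0032, 0.0767]
eef_rot: [176.8, 2.1, 179.8]
contact_force: [-0.2, -0.5, -0.4]
gripper_width: 0.0198
t 18.97 p [0.5677 0.0032 0.0767] yaw 179.78 F [-0.2 -0.5 -0.4] w 0.020
units x -1.65 y -0.06 z 0.03 yaw -0.05
```

```bash

python3 -m inch '[{"x":-0.3,"y":-0.02,"z":0.02,"yaw":0},{"x":-0.3,"y":-0.02,"z":0.02,"yaw":0},{"x":-0.3,"y":-0.02,"z":0.02,"yaw":0},{"x":-0.3,"y":-0.01,"z":0.02,"yaw":0}]'
python3 -m inch '[{"x":-0.22,"y":0,"z":0.01,"yaw":0},{"x":0,"y":0,"z":0,"yaw":0},{"x":0,"y":0,"z":0,"yaw":0},{"x":0,"y":0,"z":0,"yaw":0}]'
python3 look.py .609 .0015 .076 180 s4 scene
```

```text
time_s: 19.3
tcp_pos: [0.6021, 0.0013, 0.0755]
eef_rot: [176.8, 2.1, 179.8]
contact_force: [0.3, -0.4, -0.5]
gripper_width: 0.0198
time_s: 19.63
tcp_pos: [0.61, 0.0009, 0.0746]
eef_rot: [176.8, 2.0, 179.7]
contact_force: [-0.4, 0.3, 0.0]
gripper_width: 0.0199
t 19.63 p [0.61   0.0009 0.0746] yaw 179.73 F [-0.4  0.3  0. ] w 0.020
units x 0.04 y 0.02 z -0.06 yaw -0.07
scene [350.3 232.1] 185 [ 0.6579 -0.0159]
```

View pics/s4.png

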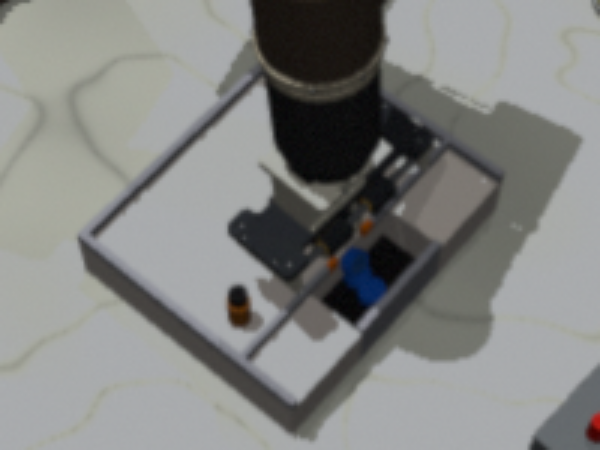

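Two caps are visible in the slot, with one at crop (355,261) close under the gate. It may still be leaning, so I lift clear and check heights with depth.

```bash

python3 -m inch '[{"x":0.15,"y":0,"z":-0.1,"yaw":0},{"x":0.3,"y":0,"z":-0.5,"yaw":0},{"x":0.8,"y":0,"z":-0.8,"yaw":0},{"x":0.9,"y":0,"z":-0.8,"yaw":0},{"x":0.9,"y":0,"z":-0.5,"yaw":0}]'
python3 -m inch '[{"x":0.9,"y":0,"z":-0.3,"yaw":0},{"x":0.9,"y":0,"z":-0.3,"yaw":0},{"x":0.9,"y":0,"z":-0.3,"yaw":0},{"x":0.6,"y":0,"z":0,"yaw":0},{"x":0,"y":0,"z":0,"yaw":0}]'
python3 - <<'E'
from h import *
ims=[]
for n,b in(("scene",(190,265,315,400)),("top",(142,180,300,362))):
    p,d=r.capture(n);ci=r.camera_info(n)
    np.savez(f"pics/{n}1.npz",p=p,d=d)
    H=cv2.cvtColor(p,cv2.COLOR_RGB2HSV);m=cv2.inRange(H,(95,90,20),(125,255,255));k=np.zeros_like(m);k[140:280,255:400]=1
    v,u=np.nonzero((m*k>0)&(d>0))
    o,D=ray(ci,np.c_[u,v]);P=o+D*d[v,u][:,None]
    print(n,len(P)); 
    for z0 in np.arange(0,.09,.01):
        q=P[(P[:,2]>=z0)&(P[:,2]<z0+.01)]
        if len(q):print("%.2f"%z0,len(q),q.mean(0).round(3),q.min(0).round(3),q.max(0).round(3))
    q=p[b[0]:b[1],b[2]:b[3],::-1];ims.append(cv2.resize(q,(700,290),interpolation=cv2.INTER_CUBIC))
cv2.imwrite("pics/fin.png",cv2.convertScaleAbs(np.vstack(ims),alpha=1.6))
E
```

```text
time_s: 20.15
tcp_pos: [0.528, -0.0028, 0.138]
eef_rot: [177.0, 1.7, 179.7]
contact_force: [-0.0, -0.0, 0.2]
gripper_width: 0.0198
time_s: 20.57
tcp_pos: [0.4359, -0.0045, 0.1628]
eef_rot: [176.8, 2.0, 179.7]
contact_force: [0.3, -0.8, -1.3]
gripper_width: 0.0196
scene 202
0.00 25 [0.643 0.012 0.006] [ 0.624 -0.012  0.003] [0.661 0.037 0.01 ]
0.01 60 [0.655 0.001 0.016] [ 0.623 -0.011  0.01 ] [0.668 0.03  0.02 ]
0.02 32 [ 0.646 -0.001  0.025] [ 0.631 -0.012  0.02 ] [0.669 0.012 0.03 ]
0.03 16 [0.641 0.002 0.034] [ 0.622 -0.011  0.03 ] [0.648 0.02  0.04 ]
0.04 28 [ 0.636 -0.     0.046] [ 0.622 -0.013  0.04 ] [0.644 0.015 0.05 ]
0.05 36 [ 0.632 -0.001  0.055] [ 0.624 -0.011  0.05 ] [0.639 0.013 0.06 ]
0.06 3 [ 0.633 -0.002  0.061] [ 0.631 -0.006  0.06 ] [0.637 0.003 0.062]
top 131
0.00 14 [ 0.657 -0.002  0.005] [ 0.631 -0.014  0.002] [0.672 0.017 0.008]
0.01 35 [0.657 0.002 0.016] [ 0.643 -0.011  0.01 ] [0.671 0.017 0.02 ]
0.02 33 [0.649 0.005 0.025] [ 0.629 -0.01   0.02 ] [0.663 0.017 0.03 ]
0.03 4 [0.639 0.009 0.035] [0.634 0.005 0.03 ] [0.643 0.017 0.039]
0.04 6 [ 0.636 -0.001  0.048] [ 0.629 -0.009  0.044] [0.638 0.011 0.049]
0.05 28 [0.629 0.004 0.055] [ 0.622 -0.009  0.051] [0.634 0.014 0.06 ]
0.06 9 [0.627 0.002 0.062] [ 0.624 -0.006  0.06 ] [0.63  0.012 0.065]
```

View pics/fin.png

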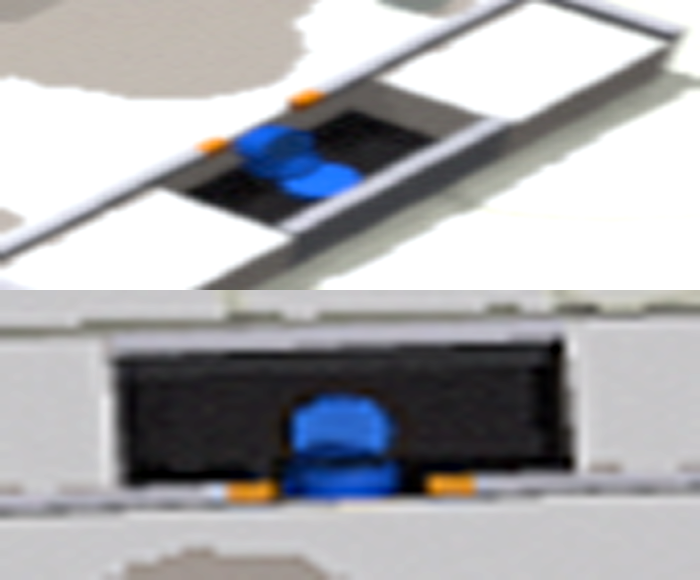

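The third cap has dropped behind the deck edge but stands on edge, leaning on the slot's near wall (depth z about .033–.062) on top of the other two. I'll go into the slot behind the fence with the fingers apart and nudge it sideways so it falls.

```bash

python3 -m inch '[{"x":-0.5,"y":0,"z":-0.05,"yaw":-0.4},{"x":-0.8,"y":0,"z":0,"yaw":-0.4},{"x":-0.8,"y":0,"z":0,"yaw":0},{"x":-0.8,"y":0,"z":0,"yaw":0},{"x":-0.8,"y":0,"z":0,"yaw":0}]' -0.23 3
python3 -m inch '[{"x":-0.8,"y":0,"z":0,"yaw":0},{"x":-0.8,"y":0,"z":0,"yaw":0},{"x":-0.8,"y":0,"z":0,"yaw":0},{"x":-0.6,"y":0,"z":0,"yaw":0},{"x":-0.3,"y":0,"z":0,"yaw":0}]'
python3 - <<'E'
from h import *
to(.6405,.0025,.052,-177)
D=np.load("pics/top0.npz");p,d=D["p"],D["d"];ci=r.camera_info("top")
print("jar",plane(ci,[[289,180]],.096),"vial",plane(ci,[[373,175.7]],.11))
E
```

```text
time_s: 21.08
tcp_pos: [0.5339, -0.0005, 0.169]
eef_rot: [176.9, 2.4, -176.8]
contact_force: [0.1, 0.4, 0.7]
gripper_width: 0.0338
time_s: 21.5
tcp_pos: [0.626, 0.0036, 0.1689]
eef_rot: [177.0, 2.3, -176.8]
contact_force: [0.7, -0.3, 0.4]
gripper_width: 0.0337
t 21.50 p [0.626  0.0036 0.1689] yaw -176.80 F [ 0.7 -0.3  0.4] w 0.034
units x -0.58 y -0.08 z 4.68 yaw 0.05
jar [[0.58442564 0.12196427 0.096     ]] vial [[ 0.59604767 -0.11941089  0.11      ]]
```

```bash

python3 -m inch '[{"x":-0.3,"y":-0.05,"z":0.3,"yaw":0},{"x":-0.25,"y":0,"z":0.6,"yaw":0},{"x":0,"y":0,"z":0.6,"yaw":0},{"x":0,"y":0,"z":0.6,"yaw":0},{"x":0,"y":0,"z":0.3,"yaw":0}]'
python3 -c "
from h import *
to(.6405,.0025,.052,-177)"
```

```text
time_s: 21.92
tcp_pos: [0.6462, 0.0059, 0.1047]
eef_rot: [177.0, 2.3, -176.9]
contact_force: [-0.3, -0.4, -0.7]
gripper_width: 0.0338
t 21.92 p [0.6462 0.0059 0.1047] yaw -176.85 F [-0.3 -0.4 -0.7] w 0.034
units x 0.24 y -0.12 z 2.11 yaw 0.04
```

```bash

python3 -m inch '[{"x":0.15,"y":-0.15,"z":0.2,"yaw":0},{"x":0.08,"y":-0.05,"z":0.4,"yaw":0},{"x":0.05,"y":-0.02,"z":0.4,"yaw":0},{"x":0,"y":-0.02,"z":0.4,"yaw":0},{"x":0,"y":0,"z":0.2,"yaw":0}]'
python3 look.py .641 .0025 .052 -177
```

```text
time_s: 22.33
tcp_pos: [0.6408, 0.0009, 0.0606]
eef_rot: [177.0, 2.4, -176.8]
contact_force: [0.2, -0.1, 1.0]
gripper_width: 0.034
t 22.33 p [0.6408 0.0009 0.0606] yaw -176.83 F [ 0.2 -0.1  1. ] w 0.034
units x -0.01 y 0.06 z 0.34 yaw 0.04
scene [353.3 236.5] 84 [ 0.6732 -0.0204]
```

```bash

python3 -m inch '[{"x":0,"y":0,"z":0.2,"yaw":0},{"x":0,"y":0,"z":0.1,"yaw":0},{"x":0,"y":0.25,"z":0,"yaw":0},{"x":0,"y":0.25,"z":0,"yaw":0},{"x":0,"y":0.15,"z":0,"yaw":0}]'
python3 look.py .641 .0025 .052 -177
python3 -m inch '[{"x":0,"y":-0.25,"z":0,"yaw":0},{"x":0,"y":-0.3,"z":0,"yaw":0},{"x":0,"y":-0.3,"z":0,"yaw":0},{"x":0,"y":-0.2,"z":0,"yaw":0},{"x":0,"y":0,"z":0,"yaw":0}]'
python3 look.py .641 .0025 .052 -177
```

```text
time_s: 22.85
tcp_pos: [0.6401, 0.0182, 0.0543]
eef_rot: [177.0, 2.4, -176.9]
contact_force: [-0.2, 0.9, -0.1]
gripper_width: 0.0336
t 22.85 p [0.6401 0.0182 0.0543] yaw -176.89 F [-0.2  0.9 -0.1] w 0.034
units x -0.00 y -0.63 z 0.09 yaw 0.03
scene [353.2 236.5] 81 [ 0.673  -0.0207]
time_s: 23.37
tcp_pos: [0.6417, -0.0098, 0.0536]
eef_rot: [177.0, 2.4, -176.8]
contact_force: [0.1, 0.2, -1.0]
gripper_width: 0.0338
t 23.37 p [ 0.6417 -0.0098  0.0536] yaw -176.76 F [ 0.1  0.2 -1. ] w 0.034
units x -0.00 y 0.49 z 0.06 yaw 0.06
scene [353.3 237.1] 71 [ 0.6746 -0.022 ]
```

Now back to centre, lift out, retreat and look.

```bash

python3 -m inch '[{"x":0,"y":0.25,"z":0,"yaw":0},{"x":0,"y":0.2,"z":-0.3,"yaw":0},{"x":0,"y":0,"z":-0.7,"yaw":0},{"x":0,"y":0,"z":-0.9,"yaw":0},{"x":0,"y":0,"z":-0.9,"yaw":0}]'
python3 -m inch '[{"x":0.1,"y":0,"z":-0.9,"yaw":0},{"x":0.8,"y":0,"z":-0.3,"yaw":0},{"x":0.9,"y":0,"z":0,"yaw":0},{"x":0.9,"y":0,"z":0,"yaw":0},{"x":0.9,"y":0,"z":0,"yaw":0}]'
python3 -m inch '[{"x":0.9,"y":0,"z":0,"yaw":0},{"x":0.9,"y":0,"z":0,"yaw":0},{"x":0.9,"y":0,"z":0,"yaw":0},{"x":0.6,"y":0,"z":0,"yaw":0},{"x":0,"y":0,"z":0,"yaw":0}]'
cat > fin.py <<'E'
from h import *
import sys
ims=[]
for n,b in(("scene",(190,265,315,400)),("top",(142,180,300,362))):
    p,d=r.capture(n);ci=r.camera_info(n)
    H=cv2.cvtColor(p,cv2.COLOR_RGB2HSV);m=cv2.inRange(H,(95,90,20),(125,255,255));k=np.zeros_like(m);k[140:280,255:400]=1
    v,u=np.nonzero((m*k>0)&(d>0))
    o,D=ray(ci,np.c_[u,v]);P=o+D*d[v,u][:,None]
    print(n,len(P)); 
    for z0 in np.arange(0,.09,.01):
        q=P[(P[:,2]>=z0)&(P[:,2]<z0+.01)]
        if len(q):print("%.2f"%z0,len(q),q.mean(0).round(3),q.min(0).round(3),q.max(0).round(3))
    # others, against the first picture
    p0=np.load(f"pics/{n}0.npz")["p"];df=np.abs(p.astype(int)-p0).max(2)
    for nm,c in ({"top":dict(jar=(289,180),vial=(373,176),d1=(175,171),d2=(185,223))}[n] if n=="top" else dict(jar=(366,186),vial=(309,242),d1=(398,118),d2=(441,139))).items():
        print(nm,df[c[1]-7:c[1]+8,c[0]-7:c[0]+8].mean().round(1),end="; ")
    print()
    q=p[b[0]:b[1],b[2]:b[3],::-1];ims.append(cv2.resize(q,(700,290),interpolation=cv2.INTER_CUBIC))
cv2.imwrite(f"pics/{sys.argv[1]}.png",cv2.convertScaleAbs(np.vstack(ims),alpha=1.6))
E
python3 fin.py fin2
```

```text
time_s: 23.88
tcp_pos: [0.6371, 0.0002, 0.1221]
eef_rot: [177.1, 2.1, -176.8]
contact_force: [0.1, 0.9, 0.3]
gripper_width: 0.0334
time_s: 24.3
tcp_pos: [0.5488, -0.0026, 0.1583]
eef_rot: [177.0, 2.6, -176.6]
contact_force: [0.5, -0.3, 0.3]
gripper_width: 0.0338
time_s: 24.72
tcp_pos: [0.4573, -0.0058, 0.157]
eef_rot: [176.9, 2.7, -176.4]
contact_force: [-0.5, -1.5, -0.9]
gripper_width: 0.0341
scene 197
0.00 26 [0.643 0.008 0.005] [ 0.621 -0.014  0.001] [0.661 0.028 0.01 ]
0.01 49 [ 0.655 -0.001  0.016] [ 0.627 -0.015  0.01 ] [0.668 0.025 0.019]
0.02 38 [ 0.651 -0.005  0.024] [ 0.635 -0.017  0.02 ] [0.669 0.011 0.03 ]
0.03 19 [ 0.64  -0.003  0.036] [ 0.622 -0.016  0.03 ] [0.651 0.016 0.04 ]
0.04 34 [ 0.637 -0.006  0.046] [ 0.623 -0.019  0.041] [0.645 0.008 0.05 ]
0.05 28 [ 0.632 -0.006  0.054] [ 0.623 -0.017  0.05 ] [0.639 0.006 0.058]
0.06 1 [ 0.635 -0.004  0.062] [ 0.635 -0.004  0.062] [ 0.635 -0.004  0.062]
jar 8.3; vial 2.1; d1 1.8; d2 1.8; 
top 138
0.00 16 [ 0.662 -0.005  0.006] [ 0.637 -0.02   0.001] [0.674 0.014 0.01 ]
0.01 40 [0.658 0.    0.016] [ 0.64 -0.02  0.01] [0.673 0.014 0.02 ]
0.02 30 [0.652 0.002 0.024] [ 0.629 -0.01   0.02 ] [0.669 0.014 0.029]
0.03 6 [0.64  0.    0.034] [ 0.634 -0.013  0.031] [0.643 0.011 0.037]
0.04 15 [ 0.635 -0.002  0.046] [ 0.626 -0.016  0.043] [0.639 0.008 0.049]
0.05 23 [ 0.628 -0.004  0.055] [ 0.622 -0.015  0.051] [0.634 0.009 0.059]
0.06 6 [ 0.629 -0.002  0.062] [ 0.627 -0.009  0.061] [0.63  0.003 0.064]
jar 7.2; vial 1.7; d1 1.6; d2 1.6;
```

View pics/fin2.png

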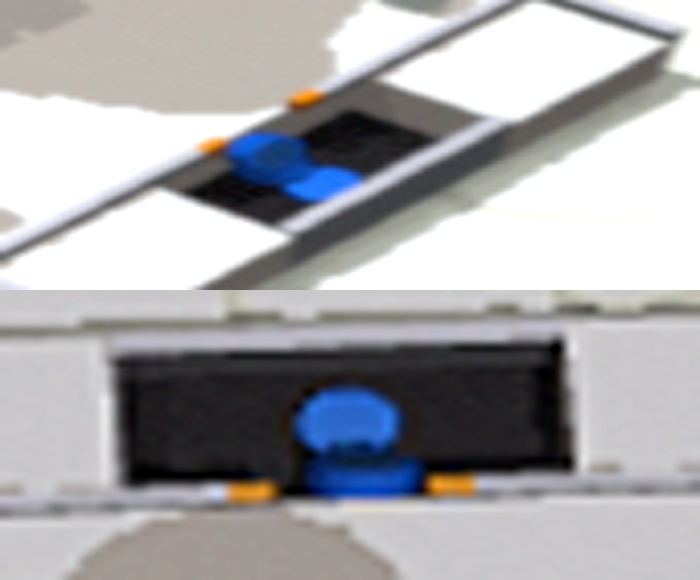

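It shifted only about 7 mm sideways and still leans. I'll use shut fingers inside the slot, from its +y side, and sweep further so it falls off the lower caps.

```bash

python3 -m inch '[{"x":-0.5,"y":0.1,"z":0,"yaw":0},{"x":-0.8,"y":0.2,"z":0,"yaw":0},{"x":-0.8,"y":0.2,"z":0,"yaw":0},{"x":-0.8,"y":0.2,"z":0,"yaw":0},{"x":-0.8,"y":0.2,"z":0,"yaw":0}]' -1 10
python3 -m inch '[{"x":-0.8,"y":0.2,"z":0,"yaw":0},{"x":-0.8,"y":0.2,"z":0,"yaw":0},{"x":-0.8,"y":0.1,"z":0,"yaw":0},{"x":-0.3,"y":0,"z":0,"yaw":0},{"x":0,"y":0,"z":0,"yaw":0}]'
python3 -c "
from h import *
to(.641,.036,.052,-177)"
```

```text
time_s: 25.23
tcp_pos: [0.5575, 0.0255, 0.1656]
eef_rot: [176.9, 3.0, -176.3]
contact_force: [0.6, 0.2, -0.6]
gripper_width: 0.006
time_s: 25.65
tcp_pos: [0.6383, 0.0461, 0.1671]
eef_rot: [177.0, 3.0, -176.2]
contact_force: [-0.7, 1.4, -0.3]
gripper_width: 0.0006
t 25.65 p [0.6383 0.0461 0.1671] yaw -176.22 F [-0.7  1.4 -0.3] w 0.001
units x -0.08 y -0.41 z 4.61 yaw 0.19
```

```bash

python3 -m inch '[{"x":0,"y":-0.3,"z":0.4,"yaw":0.1},{"x":0,"y":-0.2,"z":0.7,"yaw":0.1},{"x":0.03,"y":-0.04,"z":0.7,"yaw":0},{"x":0.03,"y":-0.04,"z":0.5,"yaw":0},{"x":0.03,"y":0,"z":0.1,"yaw":0}]'
python3 -c "
from h import *
to(.641,.036,.052,-177)"
```

```text
time_s: 26.07
tcp_pos: [0.639, 0.0324, 0.1012]
eef_rot: [177.0, 2.8, -177.2]
contact_force: [0.6, 0.5, -0.2]
gripper_width: 0.0006
t 26.07 p [0.639  0.0324 0.1012] yaw -177.21 F [ 0.6  0.5 -0.2] w 0.001
units x -0.09 y 0.14 z 1.97 yaw -0.05
```

```bash

python3 -m inch '[{"x":-0.05,"y":0.06,"z":0.3,"yaw":0},{"x":0,"y":0,"z":0.5,"yaw":0},{"x":0.02,"y":0,"z":0.5,"yaw":0},{"x":0.02,"y":0,"z":0.4,"yaw":0},{"x":0,"y":0,"z":0.1,"yaw":0}]'
python3 -c "
from h import *
to(.641,-.002,.049,-177)"
```

```text
time_s: 26.48
tcp_pos: [0.6399, 0.0351, 0.0545]
eef_rot: [177.0, 2.9, -177.3]
contact_force: [0.5, -0.0, 0.1]
gripper_width: 0.0006
t 26.48 p [0.6399 0.0351 0.0545] yaw -177.31 F [ 0.5 -0.   0.1] w 0.001
units x 0.02 y -1.48 z 0.22 yaw -0.08
```

```bash

python3 -m inch '[{"x":0,"y":0,"z":0.2,"yaw":0},{"x":0,"y":-0.3,"z":0,"yaw":0},{"x":0,"y":-0.3,"z":0,"yaw":0},{"x":0,"y":-0.3,"z":0,"yaw":0},{"x":0,"y":-0.3,"z":0,"yaw":0}]'
python3 -m inch '[{"x":0,"y":-0.3,"z":0,"yaw":0},{"x":0,"y":-0.2,"z":0,"yaw":0},{"x":0,"y":0,"z":0,"yaw":0}]'
python3 look.py .641 -.002 .049 -177
```

```text
time_s: 26.9
tcp_pos: [0.6424, 0.0043, 0.0486]
eef_rot: [177.0, 3.0, -177.2]
contact_force: [0.2, -0.1, -0.3]
gripper_width: 0.0004
time_s: 27.15
tcp_pos: [0.6437, -0.012, 0.049]
eef_rot: [177.0, 3.1, -177.3]
contact_force: [0.2, -0.0, -0.1]
gripper_width: 0.0007
t 27.15 p [ 0.6437 -0.012   0.049 ] yaw -177.30 F [ 0.2 -0.  -0.1] w 0.001
units x 0.09 y 0.41 z 0.00 yaw -0.07
scene [353.4 237.3] 67 [ 0.6752 -0.022 ]
scene [338.7 238.7] 10 [ 0.6485 -0.0535]
```

```bash

python3 -m inch '[{"x":0,"y":0.2,"z":0,"yaw":0},{"x":0,"y":0.2,"z":-0.3,"yaw":0},{"x":0,"y":0,"z":-0.7,"yaw":0},{"x":0,"y":0,"z":-0.9,"yaw":0},{"x":0,"y":0,"z":-0.9,"yaw":0}]'
python3 -m inch '[{"x":0.1,"y":0,"z":-0.9,"yaw":0},{"x":0.8,"y":0,"z":-0.3,"yaw":0},{"x":0.9,"y":0,"z":-0.2,"yaw":0},{"x":0.9,"y":0,"z":-0.2,"yaw":0},{"x":0.9,"y":0,"z":0,"yaw":0}]'
python3 -m inch '[{"x":0.9,"y":0,"z":0,"yaw":0},{"x":0.9,"y":0,"z":0,"yaw":0},{"x":0.9,"y":0,"z":0,"yaw":0},{"x":0.6,"y":0,"z":0,"yaw":0},{"x":0,"y":0,"z":0,"yaw":0}]'
python3 fin.py fin3
```

```text
time_s: 27.67
tcp_pos: [0.6365, -0.0023, 0.1171]
eef_rot: [177.0, 2.5, -177.2]
contact_force: [0.7, -0.2, 0.0]
gripper_width: 0.0004
time_s: 28.08
tcp_pos: [0.5487, -0.0043, 0.163]
eef_rot: [177.0, 3.2, -176.9]
contact_force: [0.5, 0.1, 0.3]
gripper_width: 0.0005
time_s: 28.5
tcp_pos: [0.459, -0.0061, 0.1618]
eef_rot: [176.9, 3.5, -176.7]
contact_force: [0.2, -0.2, -0.2]
gripper_width: 0.0005
scene 182
0.00 33 [0.641 0.007 0.006] [ 0.621 -0.025  0.001] [0.661 0.024 0.01 ]
0.01 69 [ 0.652 -0.003  0.017] [ 0.623 -0.035  0.011] [0.668 0.02  0.02 ]
0.02 62 [ 0.641 -0.009  0.025] [ 0.626 -0.042  0.02 ] [0.665 0.01  0.03 ]
0.03 18 [ 0.639 -0.02   0.033] [ 0.628 -0.047  0.03 ] [0.648 0.003 0.037]
jar 7.4; vial 2.1; d1 2.0; d2 2.0; 
top 139
0.00 21 [ 0.65  -0.022  0.006] [ 0.631 -0.054  0.001] [0.674 0.014 0.01 ]
0.01 45 [0.657 0.001 0.016] [ 0.63  -0.057  0.01 ] [0.674 0.014 0.02 ]
0.02 56 [ 0.644 -0.002  0.025] [ 0.629 -0.016  0.02 ] [0.669 0.011 0.03 ]
0.03 16 [0.636 0.    0.033] [ 0.628 -0.01   0.03 ] [0.643 0.008 0.039]
jar 4.9; vial 1.7; d1 1.6; d2 1.6;
```

View pics/fin3.png

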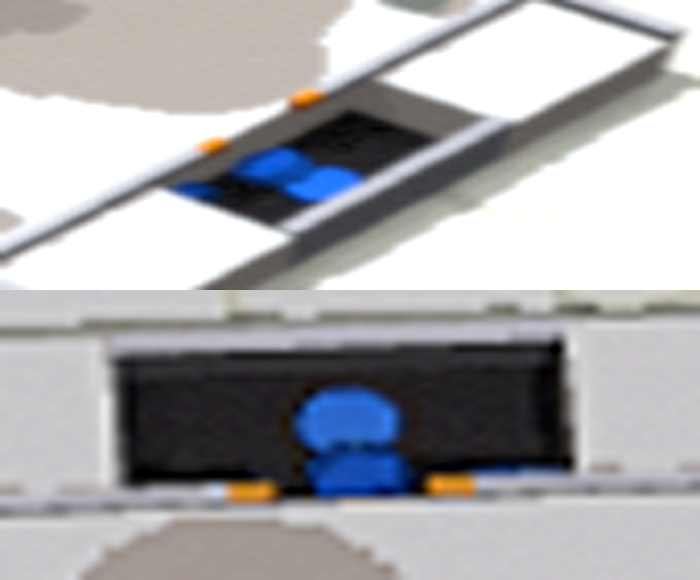

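All three caps now lie in the slot with nothing above z .04. One last check of the jar and vial by depth, then I hand in.

```bash
python3 - <<'E'
from h import *
ci=r.camera_info("top");p,d1=r.capture("top");d0=np.load("pics/top0.npz")["d"]
for nm,(u,v) in dict(jar=(289,180),vial=(373,176)).items():
    for d in(d0,d1):
        V,U=np.mgrid[v-10:v+11,u-10:u+11];uv=np.c_[U.ravel(),V.ravel()]
        o,D=ray(ci,uv);P=o+D*d[uv[:,1],uv[:,0]][:,None]
        q=P[(P[:,2]>.085)&(P[:,2]<.13)];print(nm,len(q),q.mean(0).round(4))
r.close_job()
E
```

```text
jar 79 [0.5853 0.125  0.0975]
jar 79 [0.5852 0.125  0.0973]
vial 46 [ 0.596  -0.1194  0.1068]
vial 46 [ 0.5961 -0.1195  0.1061]
the job is handed in; nothing more can be done
```

All three blue caps are in the discard slot, and I handed the job in at about 28.6 s of the 72 s allowed. I slid them through the gate one at a time, in a cradle of slightly open fingertips. The middle one went first, then the one on the vial side, then the one on the jar side.

- **Third cap:** it came to rest on edge in the slot, leaning on the near wall with its top at about deck height. A first sideways nudge inside the slot barely moved it. A second sweep with the fingers shut dropped it to the floor.
- **Deck contact:** during the first push the fingertips briefly rubbed the deck at about 23–28 N, well under the 120 N wrist limit.
- **Last checks:** every blue point in the slot was below z = 0.04 m, against a deck at 0.06 m. One cap lies on the floor at the vial side, partly hidden from the cameras. The jar and vial were within about 0.1 mm of their starting positions in plan.
- **Other items:** both dishes looked unchanged in the pictures. I did not measure the slide box or marker again; the arm passed well above them once, on the way in.
- **Disagreement:** the picture comparison showed some change at the jar. Its depth position was unchanged, so I put this down to the arm's shadow.

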